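Close the loaded mixer drum with its bayonet lid

TASK

The small inclined mixer drum has been loaded; close it up. Fit its loose lid square into the tilted mouth, turn it to feel for the place where its lugs drop through the gaps in the ledge and it sits fully home, then turn it clockwise as far as it goes to lock it and let go. Leave the timer, the tape roll and the beaker where they stand.

Things in the scene. Friction and masses are not known exactly. Their poses are not given: they have to be found in the camera images.
- lid_handle (a point): centre of the black grip bar on the loose round metal lid (0.2 kg), which lies on the worktop, bar upward. The bar is 50 mm long (point x), 16 mm wide (point y), 36 mm tall (point z, 18 mm either way). Site z points out of the lid's top and is its axis. The bar stands on a disc 86 mm across and 6 mm thick, whose top is 18 mm below this point
- lid: the same lid; origin at the centre of its foot, 37 mm below lid_handle; same axes. Below the disc it has a plug 68 mm across, 13 mm deep, with four lugs at its foot (9 mm wide, 5 mm tall, out to 42.5 mm from the axis), one below each end of the bar and two square to it
- lid_home (a point): where lid_handle's point is when the lid is fully home in the drum (open aluminium pot 102 mm across, tilted 25 degrees from vertical in a fixed grey stand, mouth up and toward the robot). Site z is the drum's axis, out of the mouth; x and y tell nothing about the gaps. A lid whose lugs still lie on the ledge rests 13 mm farther out along z; it may be let go there
- ledge_centre (a point): centre of the ledge's top in the mouth, 24 mm inside lid_home; same axes. Ledge: inner radius 36.5 mm, 6 mm thick, within a rim of 46 mm inner radius that stands 6 mm above it; a lid that is home is flush with the rim. Four gaps in it, 90 degrees apart and 23 mm wide, let the lugs through (to about 0.17 rad either way); their angle about z differs each time and must be seen or felt
- stand: fixed stand of the drum; origin at the worktop below the mouth. Once home, the lid cannot turn anticlockwise past the gaps, only clockwise (seen from outside, looking into the mouth), 0.5 to 0.9 rad until it stops
- lock_ring (a joint): ring under the ledge that the lugs carry round as the lid is turned clockwise: 0 = not turned (start), 0.5 rad = at its stop, lid locked. It turns stiffly (about 0.12 N m) and stays where it is left
- timer: bystander: flat white timer 62x68x21 mm; origin at the centre of its underside
- tape_roll: bystander: lying roll of tape, 88 mm across, 24 mm high; origin at the centre of its underside
- beaker_100: bystander: small clear beaker 53 mm across, 66 mm high; origin at the centre of its underside
Mind the look-alikes: they are no part of the job. Of the things shaped like the lid, the aluminium one is meant.

How it is judged (in metres and radians):
On the way:
1. the lid has dropped home through the gaps before the lock ring is turned (distance between lid_handle and lid_home below 0.006 m and angle between the z axis of lid_handle and the z axis of lid_home, either way round below 0.08 rad and value of joint lock_ring below 0.3 rad), for 0.1 s.
At the end, for the whole second after the job is handed in: The lid is fully home in the drum's mouth (handle centre within 6 mm of lid_home, axes within 0.08 rad), turned clockwise so that the lock ring reads over 0.42 rad, and at rest (distance between lid_handle and lid_home below 0.006 m and angle between the z axis of lid_handle and the z axis of lid_home, either way round below 0.08 rad and value of joint lock_ring above 0.42 rad and linear speed of lid below 0.02 m/s); the robot touches nothing.
It fails at once if the timer is pushed more than 30 mm away (distance of timer from where it was at the start of the episode above 0.03 m).
It fails at once if the tape roll is pushed more than 30 mm away (distance of tape_roll from where it was at the start of the episode above 0.03 m).
It fails at once if the beaker is pushed more than 30 mm away (distance of beaker_100 from where it was at the start of the episode above 0.03 m).
It also fails if it takes over 67 s, if anything falls off the work surface, if the arm or the gripper's body presses on something with over 40 N, if the wrist force passes 120 N, or if a joint passes its speed limit or range.

ROBOT

A 6-joint arm with a two-finger parallel gripper is mounted at the origin on a cart in front of the work surface, level with it; the furniture and walls round the work are solid. World frame = base frame: x ahead of the robot, y to its left, z up, the work surface at z = 0. Lengths are in m, angles in degrees, forces in N, time in s.
With the tool pointing down it reaches from about 0.375 to 0.9 m from the base axis. Payload 3.1 kg.
Tool frame: the origin (TCP) lies between the finger pads; the fingertips stand 11 mm ahead of it and the grasp point (between the pads) lies 8 mm behind it; z points along the fingers, y is the line along which they close (so a half turn about z gives the same grasp; the last joint's range is limited). The gripper opens to 87 mm and grips with 3 to 60 N. Pads are 19 mm wide; open, the fingers measure 117 mm over their backs; the gripper's body (75 mm by 190 mm) begins 51 mm behind the grasp point.
Start: joints at [-73.596, 30.224, 82.088, -0, 67.689, -10.227], TCP at [0.28, -0.559, 0.234] pointing down, gripper open.
Joint ranges: [-176.69, 176.69], [-43.24, 126.21], [12.49, 139.97], [-82, 262], [0, 151.66], [-163.58, 163.58]. Speed limits (degrees/s): [159.86, 159.86, 180, 180, 180, 180].

INTERFACE

Orientations are given as a 3x3 rotation matrix whose columns are the frame's x, y, z axes.
In Python, from rig import bot gives the robot as it stands.
- The arm moves only by the tool apply_moves, never from a script. Its argument "steps" is a list that holds one entry, the list of rows, each a list of 7 numbers: the shift along the tool's x, y, z in cm, then the turn, a rotation vector about the tool's x, y, z in degrees, then the gripper command: -1 is shut, 1 is fully open, values between are in proportion. In form: [[[dx, dy, dz, rx, ry, rz, jaw], ...]]. A call has 1 to 20 rows; each row is the pose to reach, as a shift and turn from the pose commanded when the call began, along the tool's axes at that moment; what a row does not reach only later rows make up. A row lasts 1/8 s, in which the tool goes at most 62.5 mm and 10.7 degrees, less where a joint would pass 70% of its speed; a pose out of reach is approached as far as the arm can. A call with a gripper value outside its range is refused whole. The fingers move at their own pace and stop on an object; the grip force is fixed at half the most. Time passes only in rows, so rows that repeat a pose let the fingers close. It gives the time, the measured TCP pose, the force, the opening and the grip force at its end, in the units of the state.
- bot.read_state(): the state, without advancing time (a new reading comes with each control period).
- bot.capture(name): name is "scene" or "side" or "wrist"; returns the picture (384x512x3 uint8, blue, green, red); there is no depth.
- bot.camera_model(name): a dict with "intrinsics" (3x3 intrinsics, pixels), "R" (3x3) and "t" (3): a world point X has camera coordinates R X + t. Camera axes: x right, y down, z forward; pixel columns grow to the right and rows downward; lengths in m; the calibration is good to about 2 mm. The wrist camera is an equidistant fisheye: a pixel r from the principal point sees the ray r / f radians off the axis. A picture is of the moment at which its call begins: read the wrist's pose just before it. camera_model takes no time and is no camera call; for the wrist camera it gives the pose at the moment of the call.
- bot.hand_in(): hands the job in; it is judged then, once.
The state is a dict: "time_s": time; "joint_positions": joint angles; "qvel": joint speeds; "tau": joint torques, N m; "position": TCP position; "tcp_rot": TCP orientation; "force": force on the tool from outside, world axes, zero at the start; "moment": the same for the moment, N m; "opening": opening from 0.0 (shut) to 1.0 (fully open); "grasp_force": force on a finger pad.
Only numpy, scipy, OpenCV 4.12 (cv2) and the standard library are available. Lean on these libraries where they do the work, as an engineer would, in place of code of your own. Each camera call takes 0.05 s, during which the arm holds its last target. There are 200 camera calls.

## Working session

There is one attempt and no reset: what is moved stays moved. The work goes in short steps, Python scripts to look and compute and a tool call to move; the robot and the scene stay as the last step left them, time stands still between calls to the robot, and variables do not carry over. Pictures are saved under pics/ and viewed, at most 10 in all, crops included, and the job is handed in when it is done.

Besides the shell and the picture viewer there is one more tool, called after ">>>" as name(argument=value, ...) on one line, values as JSON. apply_moves: Moves the arm, as the interface text tells. Its arguments: {"type":"object","properties":{"steps":{"type":"array","items":{"type":"array","items":{"type":"array","items":{"type":"number"}}}}},"required":["steps"]}

```bash
mkdir -p pics; python3 - <<'E'
from rig import bot
import cv2,numpy as np
a=bot.capture("scene");b=bot.capture("side")
cv2.imwrite("pics/a.png",cv2.resize(a,(800,600),interpolation=cv2.INTER_CUBIC))
cv2.imwrite("pics/b.png",cv2.resize(b,(800,600),interpolation=cv2.INTER_CUBIC))
np.set_printoptions(precision=4,suppress=True)
for n in("scene","side","wrist"):
  m=bot.camera_model(n);print(n,m["intrinsics"],m["R"],m["t"])
print(bot.read_state())
E
```

```text
scene [[403.0328   0.     252.1446]
 [  0.     403.0328 183.9174]
 [  0.       0.       1.    ]] [[ 0.7138 -0.7003  0.0116]
 [-0.5049 -0.526  -0.6844]
 [ 0.4853  0.4827 -0.729 ]] [-0.4286  0.3266  1.2216]
side [[380.0674   0.     256.5261]
 [  0.     380.0674 194.0251]
 [  0.       0.       1.    ]] [[ 0.9429 -0.333   0.0118]
 [-0.1263 -0.3899 -0.9122]
 [ 0.3083  0.8586 -0.4096]] [-0.5154  0.127   1.1722]
wrist [[297.3186   0.     255.2945]
 [  0.     297.3186 188.5918]
 [  0.       0.       1.    ]] [[ 0.4489 -0.8936 -0.0015]
 [-0.8651 -0.435   0.2498]
 [-0.2239 -0.1108 -0.9683]] [-0.6241 -0.0307  0.3891]
{'time_s': 0.1, 'joint_positions': array([-73.5963,  30.2735,  82.1506,  -0.0016,  67.6875, -10.2279]), 'qvel': array([-0.0986, -0.1278, -0.1   ,  0.0295, -0.0141, -0.0294]), 'tau': array([ -0.0004, -44.0986, -17.7151,   0.0635,   0.0534,  -0.    ]), 'position': array([ 0.28  , -0.5581,  0.2327]), 'tcp_rot': array([[ 0.8939,  0.4483, -0.0006],
       [ 0.4483, -0.8939,  0.0019],
       [ 0.0003, -0.0019, -1.    ]]), 'force': array([ 0.1049,  0.3853, -0.3304]), 'moment': array([-0.008 , -0.0411, -0.0275]), 'grasp_force': 0.0, 'opening': 1.0018146008440425}
```

View pics/a.png

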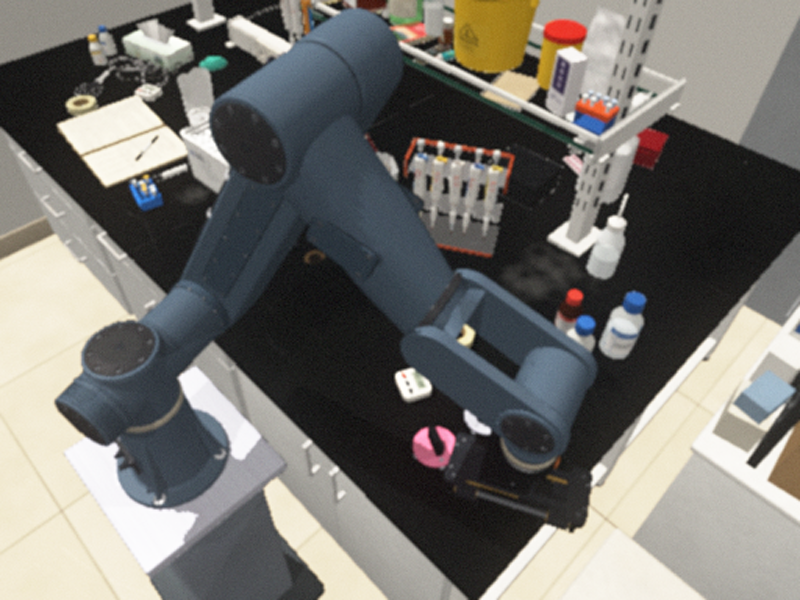

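View pics/b.png

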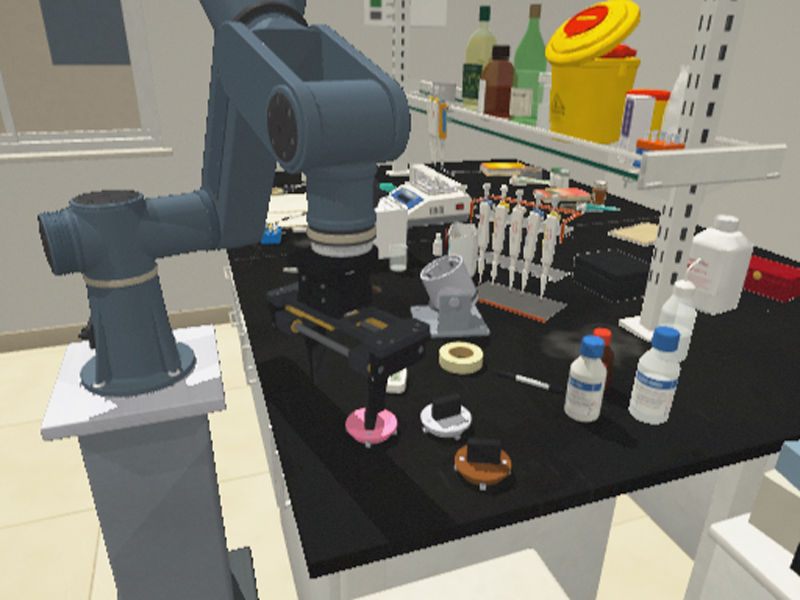

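Side view: pink lid (371,425), silver lid (446,418) and copper lid (483,463). The silver one is the aluminium lid. The drum is at (447,280), the tape at (461,358), and the timer at (397,380) is partly hidden. I'll confirm in an enlarged crop.

```bash
python3 - <<'E'
from rig import bot
import cv2,numpy as np
b=bot.capture("side");w=bot.capture("wrist")
c1=cv2.resize(b[240:320,210:350],None,fx=2.85,fy=2.85,interpolation=cv2.INTER_CUBIC)  # lids
c2=cv2.resize(b[150:230,250:330],None,fx=5,fy=5,interpolation=cv2.INTER_CUBIC)[:, :400]
W=cv2.resize(w,(480,360),interpolation=cv2.INTER_AREA)
o=np.zeros((600,800,3),np.uint8)
o[:228,:399]=c1[:228,:399]; o[:400,400:800]=c2
o[240:600,:400]=W[:, 40:440]
cv2.imwrite("pics/c.png",o)
E
```

```text
(no output)
```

View pics/c.png

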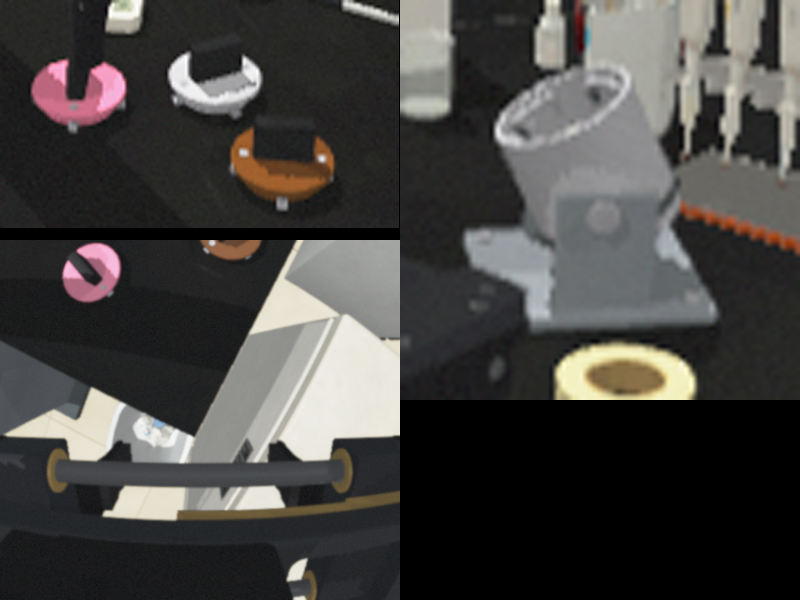

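The crop confirms that silver (side, unscaled px ≈ 285,269) is the aluminium lid, its bar running roughly right-and-up. The drum rim is at ≈ (283,171.5).

```bash
cat > h.py <<'E'
from rig import bot
import cv2,numpy as np
np.set_printoptions(precision=4,suppress=True)
def ray(n,uv,m=None):
    m=m or bot.camera_model(n);K=m["intrinsics"];R=np.array(m["R"]);t=np.array(m["t"])
    p=(np.array(uv,float)-[K[0,2],K[1,2]])/K[0,0]
    if n=="wrist":
        r=np.hypot(*p);d=np.array([*(p/r*np.sin(r)),np.cos(r)]) if r>0 else np.array([0,0,1.])
    else: d=np.array([*p,1.])
    d=R.T@d;return -R.T@t,d/np.linalg.norm(d)
def onz(n,uv,z,m=None):
    o,d=ray(n,uv,m);return o+d*(z-o[2])/d[2]
def proj(n,X,m=None):
    m=m or bot.camera_model(n);K=m["intrinsics"];c=np.array(X)@np.array(m["R"]).T+m["t"]
    if n=="wrist":
        s=np.hypot(c[...,0],c[...,1]);f=np.arctan2(s,c[...,2])/s
    else: f=1/c[...,2]
    return np.stack([K[0,0]*c[...,0]*f+K[0,2],K[0,0]*c[...,1]*f+K[1,2]],-1)
E
python3 - <<'E'
from h import *
f=lambda x,y:(x/2.85+210,y/2.85+240)
g=lambda x,y:((x-400)/5+250,y/5+150)
print("lid",onz("side",f(215,83),.019))
print("bar top ends",onz("side",f(191,52),.055),onz("side",f(242,39),.055))
print("pink",onz("side",f(79,92),.019),"copper",onz("side",f(283,160),.019))
print("tape",onz("side",g(625,377),.024),"timer",onz("side",(254,245),.02))
for z in(.12,.14,.16):print("mouth",z,onz("side",g(565,107),z))
print("base corners",[onz("side",g(*p),.005) for p in((475,232),(530,325),(715,320),(650,235))])
E
```

```text
lid [ 0.4922 -0.3799  0.019 ]
bar top ends [ 0.4688 -0.3759  0.055 ] [ 0.5212 -0.3711  0.055 ]
pink [ 0.3704 -0.3536  0.019 ] copper [ 0.5025 -0.4968  0.019 ]
tape [ 0.6107 -0.1812  0.024 ] timer [ 0.4525 -0.244   0.02  ]
mouth 0.12 [0.6594 0.039  0.12  ]
mouth 0.14 [ 0.6379 -0.0094  0.14  ]
mouth 0.16 [ 0.6164 -0.0578  0.16  ]
base corners [array([0.6132, 0.0924, 0.005 ]), array([ 0.5951, -0.0627,  0.005 ]), array([ 0.7193, -0.0955,  0.005 ]), array([0.7374, 0.0464, 0.005 ])]
```

>>> apply_moves(steps=[[[13,-3,0,0,0,10,1],[26.8,-6.5,2,0,0,21,1],[26.8,-6.5,2,0,0,21,1],[26.8,-6.5,2,0,0,21,1],[26.8,-6.5,2,0,0,21,1],[26.8,-6.5,2,0,0,21,1],[26.8,-6.5,2,0,0,21,1],[26.8,-6.5,2,0,0,21,1]]])

```text
time_s: 1.2
position: [0.4897, -0.3816, 0.2137]
tcp_rot: [[0.995, 0.096, -0.0], [0.096, -0.995, -0.0], [-0.0, 0.0, -1.0]]
force: [-0.5, -0.5, 0.2]
opening: 1.006
grasp_force: 0.0
```

```bash
python3 - <<'E'
from h import *
import pickle
s=bot.read_state();m=bot.camera_model("wrist");w=bot.capture("wrist")
sm=bot.camera_model("scene");a=bot.capture("scene")
cv2.imwrite("pics/w1raw.png",w);pickle.dump((s,m),open("w1.pkl","wb"))
o=np.zeros((600,800,3),np.uint8);o[:576,:768]=cv2.resize(w,(768,576),interpolation=cv2.INTER_CUBIC)
cv2.imwrite("pics/d.png",o)
print(s["position"],s["tcp_rot"],s["joint_positions"])
print(proj("wrist",np.array([[.492,-.38,.019],[.63,0,.15]]),m)*1.5)
cv2.imwrite("pics/araw.png",a)
E
```

```text
[ 0.4897 -0.3816  0.2137] [[ 0.9954  0.0963 -0.0001]
 [ 0.0963 -0.9954 -0.0003]
 [-0.0001  0.0003 -1.    ]] [-48.2222  31.1593  83.8974  -0.0193  64.9337  36.2616]
[[380.7466 253.5281]
 [-86.4188  79.3149]]
```

View pics/d.png

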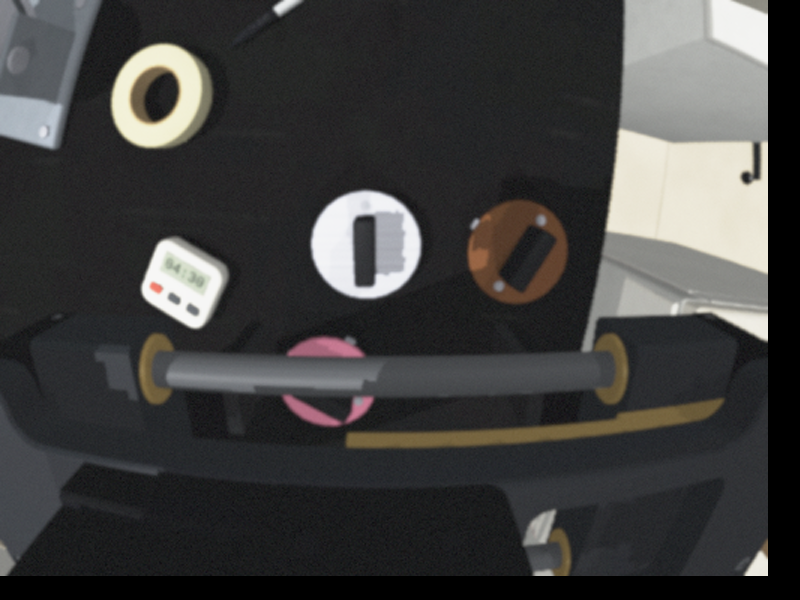

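The wrist view (1.5×) shows the silver lid's disc centred at (366,244). Its bar runs from about (365,217) to (364,286), nearly along tool x. The timer is at (185,282), the tape at (161,96), and the stand at top left.

```bash
python3 - <<'E'
from h import *
import pickle
s,m=pickle.load(open("w1.pkl","rb"))
q=lambda x,y:(x/1.5,y/1.5)
w=cv2.imread("pics/w1raw.png")
g=w[:,:,:].min(2);mask=(g>100).astype(np.uint8);roi=np.zeros_like(mask);roi[120:205,200:288]=1
cs=max(cv2.findContours(mask*roi,cv2.RETR_EXTERNAL,2)[0],key=cv2.contourArea);print("disc ell",cv2.fitEllipse(cv2.convexHull(cs)))
c=cv2.fitEllipse(cv2.convexHull(cs))[0]
L=onz("wrist",c,.019,m);L2=onz("wrist",q(366,244),.019,m)
print(L,L2)
P=[onz("wrist",q(*p),.055,m) for p in((366,217),(364,286))]
print(P,(P[0]+P[1])/2)
# dark bar
bar=((g<60).astype(np.uint8));r2=np.zeros_like(bar);r2[138:195,230:256]=1
cb=max(cv2.findContours(bar*r2,cv2.RETR_EXTERNAL,2)[0],key=cv2.contourArea);r=cv2.minAreaRect(cb);bx=cv2.boxPoints(r)
B=[onz("wrist",p,.05,m)[:2] for p in bx];print(np.array(B),np.mean(B,0))
for i in range(4):
  d=B[(i+1)%4]-B[i];print(np.linalg.norm(d),np.degrees(np.arctan2(d[1],d[0])))
print("tool x ang",np.degrees(np.arctan2(s["tcp_rot"][1,0],s["tcp_rot"][0,0])))
print("in tool",s["tcp_rot"].T@(L-s["position"])*100)
print("stand base corner",onz("wrist",q(57,148),.004,m))
E
```

```text
disc ell ((243.65103149414062, 162.64552307128906), (72.48626708984375, 73.87860870361328), 96.22208404541016)
[ 0.4985 -0.3673  0.019 ] [ 0.4985 -0.3678  0.019 ]
[array([ 0.5236, -0.3668,  0.055 ]), array([ 0.474 , -0.3698,  0.055 ])] [ 0.4988 -0.3683  0.055 ]
[[ 0.522  -0.3593]
 [ 0.5231 -0.3709]
 [ 0.4751 -0.3754]
 [ 0.474  -0.3634]] [ 0.4986 -0.3672]
0.011678137374985747 -84.68159937963335
0.0481800679656341 -174.72133906440604
0.012041593115666379 95.55728517353914
0.04823189349753557 4.847065189119955
tool x ang 5.524419336816216
in tool [ 1.0166 -1.3414 19.465 ]
stand base corner [ 0.5684 -0.0568  0.004 ]
```

>>> apply_moves(steps=[[[1.0,-1.35,6,0,0,0.7,0.3],[1.0,-1.35,12,0,0,0.7,0.3],[1.0,-1.35,15,0,0,0.7,0.3],[1.0,-1.35,17,0,0,0.7,0.3],[1.0,-1.35,17.8,0,0,0.7,0.3],[1.0,-1.35,17.8,0,0,0.7,0.3],[1.0,-1.35,17.8,0,0,0.7,-1],[1.0,-1.35,17.8,0,0,0.7,-1],[1.0,-1.35,17.8,0,0,0.7,-1],[1.0,-1.35,17.8,0,0,0.7,-1],[1.0,-1.35,17.8,0,0,0.7,-1],[1.0,-1.35,17.8,0,0,0.7,-1]]])

```text
time_s: 2.8
position: [0.4993, -0.3662, 0.0357]
tcp_rot: [[0.996, 0.086, 0.0], [0.086, -0.996, -0.0], [0.0, 0.0, -1.0]]
force: [-1.0, -0.6, 0.8]
opening: 0.18
grasp_force: 30.0
```

>>> apply_moves(steps=[[[0,0,-6,0,0,0,-1],[0,0,-12,0,0,0,-1],[0,0,-18,0,0,0,-1],[0,-5,-23,0,0,0,-1],[0.5,-10,-25,0,8,0,-1],[1,-16,-25,0,16,0,-1],[1.5,-22,-25,0,25,0,-1],[2,-28,-25,0,25,0,-1],[2.5,-33,-25,0,25,0,-1],[3,-36.5,-25,0,25,0,-1],[3,-36.5,-25,0,25,0,-1],[3,-36.5,-25,0,25,0,-1],[3,-36.5,-25,0,25,0,-1]]])

```text
time_s: 4.42
position: [0.4978, -0.0008, 0.2854]
tcp_rot: [[0.903, 0.084, 0.421], [0.076, -0.996, 0.036], [0.422, 0.0, -0.906]]
force: [0.2, -0.2, -1.9]
opening: 0.178
grasp_force: 30.0
```

```bash
python3 - <<'E'
from h import *
import pickle
s=bot.read_state();m=bot.camera_model("wrist");w=bot.capture("wrist");b=bot.capture("side")
cv2.imwrite("pics/w2raw.png",w);cv2.imwrite("pics/s2raw.png",b);pickle.dump((s,m),open("w2.pkl","wb"))
cv2.imwrite("pics/e.png",cv2.resize(w,(800,600),interpolation=cv2.INTER_CUBIC))
print(s["position"],s["tcp_rot"],s["joint_positions"],s["opening"])
E
```

```text
[ 0.4978 -0.0008  0.2854] [[ 0.9032  0.0844  0.4207]
 [ 0.0765 -0.9964  0.0356]
 [ 0.4222  0.     -0.9065]] [-18.9943   8.3029 113.5736  16.7797  36.2254  54.5043] 0.1780530123139027
```

View pics/e.png

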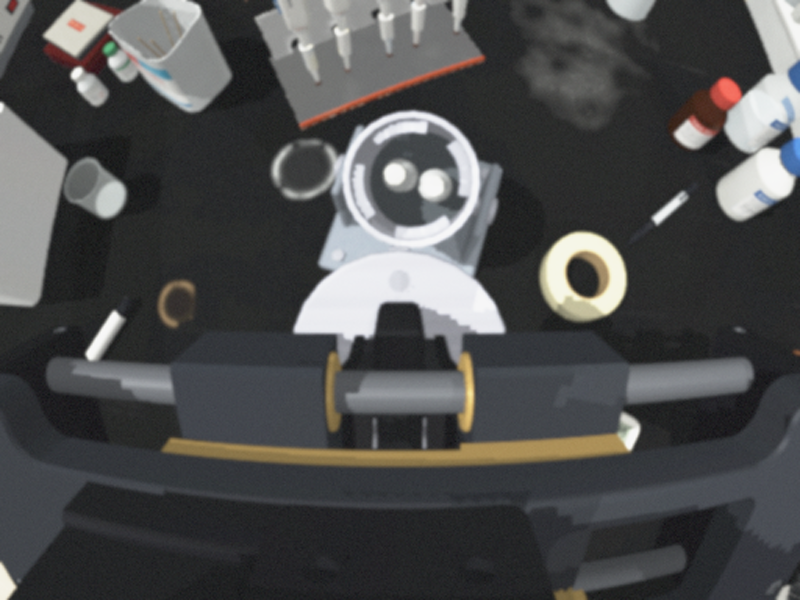

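The wrist picture shows the open drum mouth at about (411,180) in 800-px scale, with gaps visible in the ledge. The beaker (305,168) stands just left of it, and the held lid is below. I'll enlarge the mouth.

```bash
python3 - <<'E'
from h import *
w=cv2.imread("pics/w2raw.png");b=cv2.imread("pics/s2raw.png")
o=np.zeros((600,800,3),np.uint8)
o[:600,:600]=cv2.resize(w[65:165,213:313],(600,600),interpolation=cv2.INTER_CUBIC)
o[:200,600:]=cv2.resize(b[155:195,265:305],(200,200),interpolation=cv2.INTER_CUBIC)
cv2.imwrite("pics/f.png",o)
E
```

```text
(no output)
```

View pics/f.png

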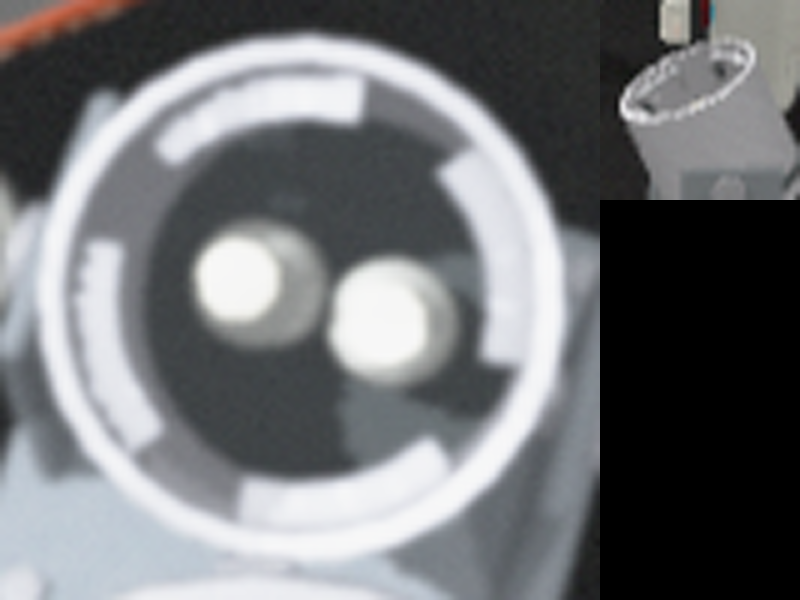

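The crop shows four bright ledge segments, with segment ends at about (167,157)/(363,98), (458,160)/(504,362), (442,452)/(240,500) and (145,440)/(105,241). The outer rim spans x 40–567 and y 35–560. The next script fits the pose.

```bash
cat > fit.py <<'E'
from h import *
import pickle
from scipy.optimize import least_squares
from scipy.ndimage import map_coordinates
s,m=pickle.load(open("w2.pkl","rb"));sm=bot.camera_model("side")
w=cv2.imread("pics/w2raw.png").mean(2)
c0=np.array([303,297])/6+[213-.4,65-.4]
pts=[]
for a in np.linspace(0,2*np.pi,90,endpoint=False):
    r=np.arange(40,49,.25);xy=c0[:,None]+np.array([[np.cos(a)],[np.sin(a)]])*r
    v=map_coordinates(w,[xy[1],xy[0]],order=1);g=np.gradient(v)
    i=np.argmin(g)
    if g[i]<-4: pts.append(xy[:,i])
pts=np.array(pts)
def frame(p):
    az,t=p[3],np.radians(25)
    z=np.array([np.sin(t)*np.cos(az),np.sin(t)*np.sin(az),np.cos(t)])
    x=np.cross([0,1,0],z);x/=np.linalg.norm(x);return np.stack([x,np.cross(z,x),z],1)
th=np.linspace(0,2*np.pi,360)
circ=np.stack([np.cos(th),np.sin(th),0*th],1)
sidec=np.array([88,82])/5+[265-.4,155-.4]
def res(p):
    F=frame(p);C=p[:3]+.051*circ@F.T
    u=proj("wrist",C,m);d=np.linalg.norm(pts[:,None]-u[None],axis=2)
    i=d.argmin(1);tan=np.roll(u,-1,0)-np.roll(u,1,0);n=np.stack([-tan[:,1],tan[:,0]],1);n/=np.linalg.norm(n,axis=1)[:,None]
    e=((pts-u[i])*n[i]).sum(1)
    us=proj("side",C,sm)
    lo,hi=us[us[:,0].argmin()],us[us[:,0].argmax()]
    es=np.r_[proj("side",p[None,:3],sm)[0]-sidec, lo[0]-(22/5+264.6),hi[0]-(156/5+264.6)]
    return np.r_[e,es*3]
f=least_squares(res,[.63,0,.15,np.pi],loss="soft_l1",f_scale=.5,diff_step=1e-4)
p=f.x;F=frame(p)
if __name__=="__main__":
    print("npts",len(pts),"cost",f.cost,"p",p,"az",np.degrees(p[3]));r=res(p);print("rms w",np.median(abs(r[:-4])),"side",r[-4:]/3)
    led=p[:3]-.006*F[:,2]
    E=[(167,157),(363,98),(458,160),(504,362),(442,452),(240,500),(145,440),(105,241)]
    an=[]
    for e in E:
        o,d=ray("wrist",np.array(e)/6+[212.6,64.6],m);X=o+d*((led-o)@F[:,2])/(d@F[:,2]);v=F.T@(X-led)
        an.append(np.degrees(np.arctan2(v[1],v[0])));print("edge",np.hypot(*v[:2]),an[-1])
    an=np.array(an);g=[(an[i]+an[j])/2 for i,j in((1,2),(3,4),(5,6),(7,0))];gm=np.array(g)%90;print("gaps mod90",gm)
    home=p[:3]+.018*F[:,2]
    print("home",home);print("F",F)
    np.savez("home.npz",home=home,F=F)
E
python3 fit.py
```

```text
npts 85 cost 10.511105451921004 p [0.6403 0.0029 0.1381 3.0594] az 175.28873216190453
rms w 0.2214722093616071 side [ 0.0227 -0.3743 -0.3953  0.3157]
edge 0.038201455906797264 47.29446756316768
edge 0.04133612728874504 -12.60500433782769
edge 0.0410677636236308 -43.55245063744931
edge 0.04157906592216873 -102.33821076328455
edge 0.04094480336728357 -132.5703535407036
edge 0.04163607670337459 168.01838347887954
edge 0.04149529564524909 136.95719713164092
edge 0.039962070826316226 77.67565020496811
gaps mod90 [61.9213 62.5457 62.4878 62.4851]
home [0.6327 0.0036 0.1544]
F [[ 0.9069  0.0146 -0.4212]
 [-0.      0.9994  0.0347]
 [ 0.4214 -0.0315  0.9063]]
```

```bash
cat > go.py <<'E'
from h import *
from scipy.spatial.transform import Rotation as Ro
import sys
h=np.load("home.npz");F=h["F"];home=h["home"]
def target(ang,out,off=(0,0)):
    a=np.radians(ang);x=F[:,:2]@[np.cos(a),np.sin(a)];z=-F[:,2];R=np.stack([x,np.cross(z,x),z],1)
    return home+.0013*z+.0007*x+F[:,2]*out+F[:,:2]@np.array(off),R
def delta(P,R,p0,R0): return np.r_[R0.T@(P-p0)*100,np.degrees(Ro.from_matrix(R0.T@R).as_rotvec())]
if __name__=="__main__":
    s=bot.read_state()
    for o in map(float,sys.argv[2:]): print(o,delta(*target(float(sys.argv[1]),o),s["position"],s["tcp_rot"]).round(2))
    v=F.T@(s["position"]-home);X=F.T@s["tcp_rot"];print("TCP in F mm",v*1e3,"x ang",np.degrees(np.arctan2(X[1,0],X[0,0])),"tilt",np.degrees(np.arccos(-X[2,2])),s["joint_positions"],s["force"],s["moment"],s["opening"])
E
python3 go.py 62.4 .06 .03
python3 - <<'E'
from h import *
import pickle
s,m=pickle.load(open("w2.pkl","rb"))
for p in((300,127),(390,92),(310,80),(460,30)):print(p,onz("wrist",np.array(p)/1.5625,.01,m))
E
```

```text
0.06 [  6.75   0.22  11.71  -3.52  -2.3  -58.  ]
0.03 [  6.73   0.43  14.71  -3.52  -2.3  -58.  ]
TCP in F mm [-67.0802 -10.5205 175.3695] x ang 4.365394185289062 tilt 4.027745360475942 [-18.9976   8.297  113.5706  16.7843  36.2249  54.5129] [-0.2343 -0.7141 -1.0837] [-0.0894  0.4488 -0.0185] 0.18572577312480507
(300, 127) [0.7552 0.1305 0.01  ]
(390, 92) [0.8079 0.0354 0.01  ]
(310, 80) [0.8211 0.1303 0.01  ]
(460, 30) [ 0.9162 -0.0415  0.01  ]
```

```bash
python3 - <<'E'
from h import *
import pickle
s,m=pickle.load(open("w2.pkl","rb"));s1,m1=pickle.load(open("w1.pkl","rb"))
f=lambda x,y:onz("wrist",np.array((x,y))/1.5625,.005,m)
A=[f(320,265),f(360,128),f(498,165),f(470,275)];print(np.array(A))
for i,j in((0,1),(3,2),(0,3)):
  d=A[j]-A[i];print(np.degrees(np.arctan2(d[1],d[0])))
g=lambda x,y:onz("wrist",np.array((x,y))/1.5,.005,m1)
d=g(100,0)-g(57,148);print(g(57,148),np.degrees(np.arctan2(d[1],d[0])))
b=cv2.imread("pics/s2raw.png");w=cv2.imread("pics/w2raw.png")
o=np.zeros((600,800,3),np.uint8)
o[:,:440]=cv2.resize(b[155:230,265:320],(440,600),interpolation=cv2.INTER_CUBIC)
o[:400,440:800]=cv2.resize(w[75:185,195:330],(491,400),interpolation=cv2.INTER_CUBIC)[:,65:425]
cv2.imwrite("pics/g.png",o)
E
```

```text
[[ 0.6012  0.0868  0.005 ]
 [ 0.7598  0.0642  0.005 ]
 [ 0.7284 -0.0885  0.005 ]
 [ 0.6036 -0.0629  0.005 ]]
-8.111417700273769
-11.600243638040727
-89.05595176999617
[ 0.5684 -0.0577  0.005 ] -13.052512989991634
```

View pics/g.png

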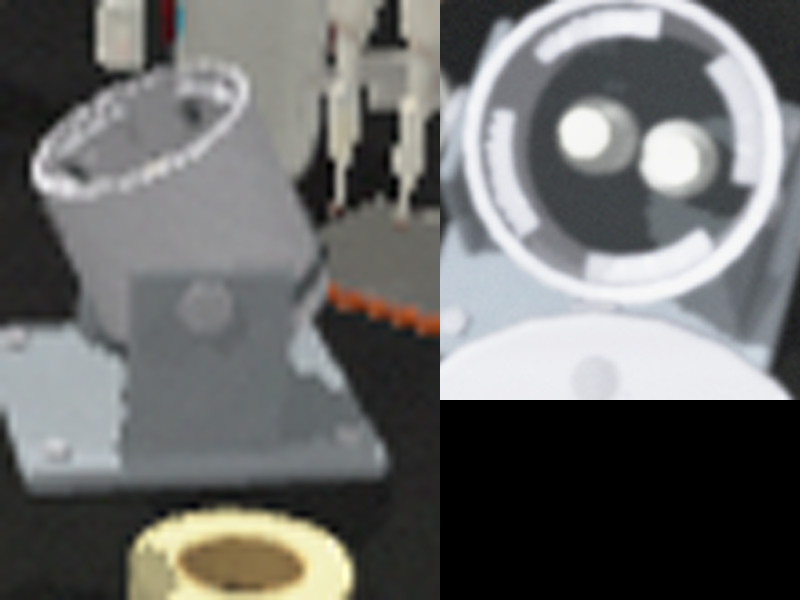

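The enlarged side crop (8×) shows the rim ellipse from (33,170) to (248,92), centre ≈ (141,130). The base plate's near edge runs (25,488)–(388,470). I'll refit using these.

```bash
cat >> fit.py <<'E'
    q=lambda x,y:onz("side",np.array((x,y))/8+[264.5,154.5],.003)
    d=q(388,470)-q(25,488);print("near edge",np.degrees(np.arctan2(d[1],d[0])))
    S=np.array([(60,192),(100,196),(150,183),(200,155),(240,118),(248,92),(33,170),(60,128),(100,95),(150,70),(200,62),(235,70)])/8+[264.5,154.5]
    def near(P,u):
        i=np.linalg.norm(P[:,None]-u[None],axis=2).argmin(1);t=np.roll(u,-1,0)-np.roll(u,1,0);n=np.stack([-t[:,1],t[:,0]],1);n/=np.linalg.norm(n,axis=1)[:,None]
        return ((P-u[i])*n[i]).sum(1)
    def res2(p,pr):
        C=p[:3]+.051*circ[:-1]@frame(p).T
        return np.r_[near(pts,proj("wrist",C,m)),2*near(S+p[4:6],proj("side",C,sm)),p[4:6]/.3,pr*(np.degrees(p[3])-168)/2]
    for pr in(0,3):
        f2=least_squares(res2,np.r_[p,0,0],args=(pr,),loss="soft_l1",f_scale=.5,diff_step=1e-4);P=f2.x;G=frame(P)
        print(pr,f2.cost,P,np.degrees(P[3]))
    P[:]=P;home=P[:3]+.018*G[:,2];led=P[:3]-.006*G[:,2];an=[]
    for e in E:
        o,d=ray("wrist",np.array(e)/6+[212.6,64.6],m);X=o+d*((led-o)@G[:,2])/(d@G[:,2]);v=G.T@(X-led);an.append(np.degrees(np.arctan2(v[1],v[0])))
    print("gap",[(an[i]+an[j])/2%90 for i,j in((1,2),(3,4),(5,6),(7,0))],home,G)
    np.savez("home.npz",home=home,F=G)
E
python3 fit.py|tail -8; python3 go.py 62.4 .06 .03
```

```text
[-0.      0.9994  0.0347]
 [ 0.4214 -0.0315  0.9063]]
near edge -12.05115675926018
0 10.69659172059773 [ 0.6401  0.0031  0.1386  3.0122  0.0295 -0.0308] 172.58525055895254
3 12.01408605059985 [ 0.6401  0.0033  0.1388  2.9374 -0.0162 -0.0803] 168.2998652217976
gap [np.float64(61.763506593238816), np.float64(62.64895103185748), np.float64(62.488930885612035), np.float64(62.4847951426534)] [0.6326 0.0048 0.1551] [[ 0.9097  0.0356 -0.4138]
 [-0.      0.9963  0.0857]
 [ 0.4154 -0.078   0.9063]]
0.06 [  6.83  -0.2   11.69  -5.85  -4.32 -57.96]
0.03 [  6.79   0.16  14.66  -5.85  -4.32 -57.96]
TCP in F mm [-68.4049 -20.6486 173.3969] x ang 4.3124454701326345 tilt 6.964533936135894 [-18.9976   8.297  113.5706  16.7843  36.2249  54.5129] [-0.2343 -0.7141 -1.0837] [-0.0894  0.4488 -0.0185] 0.18572577312480507
```

>>> apply_moves(steps=[[[2,0,2,-1,-0.7,-9.7,-1],[4,0,4,-2,-1.4,-19.3,-1],[6.8,-0.2,7,-3,-2.1,-29,-1],[6.8,-0.2,9,-4,-2.8,-38.7,-1],[6.8,-0.2,11.7,-5,-3.6,-48.3,-1],[6.8,-0.2,11.7,-5.85,-4.3,-58,-1],[6.8,-0.2,11.7,-5.85,-4.3,-58,-1],[6.8,-0.2,11.7,-5.85,-4.3,-58,-1],[6.8,-0.2,11.7,-5.85,-4.3,-58,-1]]])

```text
time_s: 5.65
position: [0.6085, 0.0113, 0.2088]
tcp_rot: [[0.452, 0.789, 0.415], [0.883, -0.461, -0.085], [0.124, 0.405, -0.906]]
force: [-0.4, -0.2, -2.2]
opening: 0.18
grasp_force: 30.0
```

```bash
python3 go.py 62.4 .03 .015 .013 0; python3 - <<'E'
from h import *
import pickle
s=bot.read_state();m=bot.camera_model("wrist");w=bot.capture("wrist");b=bot.capture("side")
h=np.load("home.npz");F,home=h["F"],h["home"]
th=np.linspace(0,2*np.pi,73)
o=np.zeros((600,800,3),np.uint8)
W=cv2.resize(w,None,fx=3,fy=3,interpolation=cv2.INTER_CUBIC)
# predicted lid top edge (blue) and rim outer (red)
R=s["tcp_rot"];hd=s["position"]-R@[.0007,0,.0013]
def draw(img,n,C,col,k,mm):
    u=(proj(n,C,mm)+.5)*k-.5;cv2.polylines(img,[u.round().astype(int)],True,col,1)
c=np.stack([np.cos(th),np.sin(th),0*th],1)
draw(W,"wrist",hd+(.043*c+[0,0,.018])@R.T,(255,0,0),3,m)
draw(W,"wrist",home-.018*F[:,2]+.051*c@F.T,(0,0,255),3,m)
B=cv2.resize(b,None,fx=4,fy=4,interpolation=cv2.INTER_CUBIC);sm=bot.camera_model("side")
draw(B,"side",hd+(.043*c+[0,0,.018])@R.T,(255,0,0),4,sm);draw(B,"side",home-.018*F[:,2]+.051*c@F.T,(0,0,255),4,sm)
o[:,:400]=W[100:700,568:968];o[:,400:]=B[450:1050,930:1330]
cv2.imwrite("pics/i.png",o)
E
```

```text
0.03 [-0.07  0.03  3.05  0.06 -0.07  0.01]
0.015 [-0.07  0.03  4.55  0.06 -0.07  0.01]
0.013 [-0.07  0.03  4.75  0.06 -0.07  0.01]
0.0 [-0.08  0.03  6.05  0.06 -0.07  0.01]
TCP in F mm [ 0.3566  1.3766 59.1966] x ang 62.41251622076993 tilt 0.09252204640806187 [ -8.8872  24.2602 104.6422  -2.5904  26.0696  21.8327] [-0.4415 -0.1607 -2.189 ] [0.1141 0.4052 0.0151] 0.17993341782582156
```

View pics/i.png

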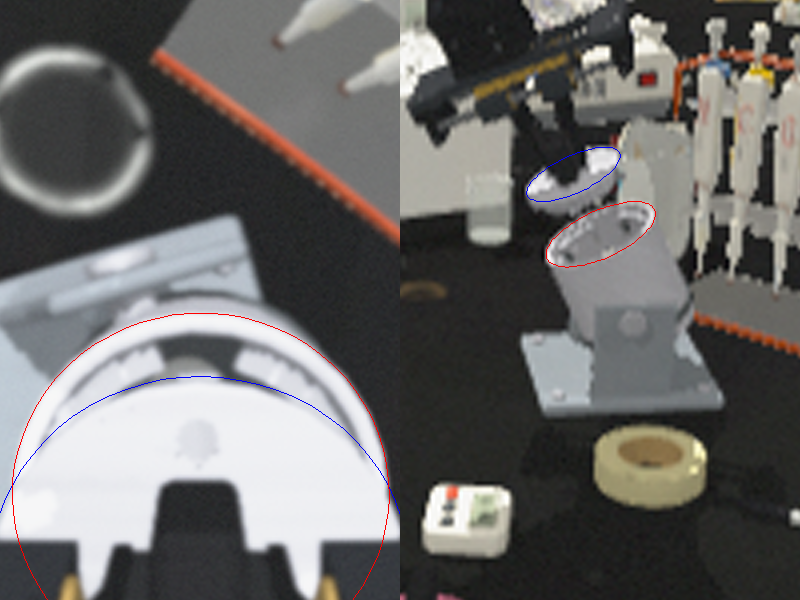

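The overlays agree: the rim (red) and lid (blue) predictions lie on the pictured edges, and a gap sits right in the bar's direction at (200,350). Now inserting.

>>> apply_moves(steps=[[[-0.07,0,1.5,0,0,0,-1],[-0.07,0,3,0,0,0,-1],[-0.07,0,3.6,0,0,0,-1],[-0.07,0,4,0,0,0,-1],[-0.07,0,4.3,0,0,0,-1],[-0.07,0,4.6,0,0,0,-1],[-0.07,0,4.9,0,0,0,-1],[-0.07,0,5.1,0,0,0,-1],[-0.07,0,5.1,0,0,0,-1]]])

```text
time_s: 6.88
position: [0.6291, 0.0068, 0.1619]
tcp_rot: [[0.451, 0.791, 0.414], [0.884, -0.46, -0.085], [0.123, 0.405, -0.906]]
force: [0.3, 0.5, -2.5]
opening: 0.181
grasp_force: 30.0
```

```bash
python3 go.py 62.4 0
```

```text
0.0 [-0.03  0.1   0.91  0.   -0.06  0.13]
TCP in F mm [-0.4114  1.3106  7.7921] x ang 62.53478717690341 tilt 0.06162050414294015 [ -9.0346  30.0111 104.125   -2.9979  20.8917  22.0518] [ 0.3323  0.4749 -2.5243] [0.0699 0.3992 0.0373] 0.18101068182691074
```

>>> apply_moves(steps=[[[-0.03,0.05,0.3,0,0,0,-1],[-0.03,0.1,0.5,0,0,0,-1],[-0.03,0.1,0.7,0,0,0,-1],[-0.03,0.1,0.85,0,0,0,-1],[-0.03,0.1,0.95,0,0,0,-1],[-0.03,0.1,0.95,0,0,0,-1]]])

```text
time_s: 7.62
position: [0.6335, 0.0054, 0.1539]
tcp_rot: [[0.451, 0.791, 0.414], [0.884, -0.459, -0.085], [0.123, 0.405, -0.906]]
force: [-1.3, 0.3, -1.5]
opening: 0.184
grasp_force: 30.0
```

```bash
python3 go.py 62.4 0
```

```text
0.0 [-0.   -0.   -0.01  0.01 -0.06  0.14]
TCP in F mm [ 0.3451  0.6603 -1.4196] x ang 62.54495849284301 tilt 0.06406122384293815 [ -9.1171  31.0437 103.8428  -3.0025  20.1345  21.9851] [-1.3188  0.2716 -1.4545] [ 0.0042  0.4485 -0.0354] 0.18437625189882806
```

>>> apply_moves(steps=[[[0,0,0.1,0,0,0,-1],[0,0,0.2,0,0,0,-1],[0,0,0.2,0,0,0,-1]]])

```text
time_s: 8.0
position: [0.6336, 0.0054, 0.1536]
tcp_rot: [[0.45, 0.791, 0.415], [0.884, -0.459, -0.085], [0.123, 0.405, -0.906]]
force: [-8.7, 1.5, 12.4]
opening: 0.184
grasp_force: 30.0
```

Contact is firm at about 15 N axially, at the home depth. Now turning clockwise (+z of the tool).

>>> apply_moves(steps=[[[0,0,-0.15,0,0,0,-1],[0,0,-0.15,0,0,4,-1],[0,0,-0.15,0,0,8,-1],[0,0,-0.15,0,0,12,-1],[0,0,-0.15,0,0,16,-1],[0,0,-0.15,0,0,20,-1],[0,0,-0.15,0,0,24,-1],[0,0,-0.15,0,0,27,-1],[0,0,-0.15,0,0,30,-1],[0,0,-0.15,0,0,30,-1]]])

```text
time_s: 9.25
position: [0.6348, 0.0054, 0.1543]
tcp_rot: [[0.784, 0.46, 0.417], [0.537, -0.839, -0.085], [0.311, 0.291, -0.905]]
force: [-2.4, 1.7, 5.1]
opening: 0.18
grasp_force: 30.0
```

```bash
python3 go.py 32.4 0; python3 -c "
from h import *
s=bot.read_state();print(s['tcp_rot'].T@s['moment'],s['tcp_rot'].T@s['force'],s['tau'])"
```

```text
0.0 [-0.1  -0.03 -0.03  0.07 -0.18  0.23]
TCP in F mm [ 1.6204  0.6728 -1.5713] x ang 32.626010376252964 tilt 0.1950656977712483 [ -9.0997  31.0666 103.7701  -3.0158  20.0279  51.9313] [-2.4188  1.7055  5.0993] [0.0051 0.3908 0.1548] 0.18022258157185872
[ 0.2621 -0.2805 -0.1712] [ 0.6045 -1.061  -5.7681] [ -1.3086 -36.4396 -12.5593   0.1016  -1.6653   0.2771]
```

Ring drag shows: moment −0.17 N m about tool z. I'll keep turning until it rises at the stop.

>>> apply_moves(steps=[[[0,0,0,0,0,3,-1],[0,0,0,0,0,6,-1],[0,0,0,0,0,9,-1],[0,0,0,0,0,12,-1],[0,0,0,0,0,12,-1]]])

```text
time_s: 9.88
position: [0.6348, 0.0053, 0.1543]
tcp_rot: [[0.862, 0.289, 0.417], [0.354, -0.931, -0.085], [0.364, 0.221, -0.905]]
force: [-2.8, 1.7, 5.3]
opening: 0.182
grasp_force: 30.5
```

```bash
python3 go.py 20.4 0; python3 -c "
from h import *
s=bot.read_state();print(s['tcp_rot'].T@s['moment'],s['tcp_rot'].T@s['force'])"
```

```text
0.0 [-0.1  -0.   -0.03  0.05 -0.19  0.39]
TCP in F mm [ 1.6419  0.5806 -1.6008] x ang 20.78696719607543 tilt 0.19438331302542164 [ -9.0964  31.0703 103.7681  -3.0877  20.0215  63.8409] [-2.8378  1.7141  5.268 ] [-0.2366  0.413   0.5794] 0.1822844580698744
[ 0.1529 -0.3249 -0.6582] [ 0.0766 -1.252  -6.0967]
```

>>> apply_moves(steps=[[[0,0,0,0,0,3,-1],[0,0,0,0,0,5,-1],[0,0,0,0,0,5,-1]]])

```text
time_s: 10.25
position: [0.6344, 0.0052, 0.1541]
tcp_rot: [[0.884, 0.214, 0.416], [0.273, -0.958, -0.086], [0.38, 0.189, -0.905]]
force: [-2.7, 1.2, 6.2]
opening: 0.194
grasp_force: 32.3
```

```bash
python3 go.py 15.4 0; python3 -c "
from h import *
s=bot.read_state();print(s['tcp_rot'].T@s['moment'],s['tcp_rot'].T@s['force'])"
```

```text
0.0 [-0.06  0.01 -0.03  0.04 -0.13  0.49]
TCP in F mm [ 1.174   0.4611 -1.628 ] x ang 15.886642734989438 tilt 0.13538757699201498 [ -9.1028  31.0712 103.7922  -3.1489  20.0527  68.7934] [-2.7427  1.2456  6.214 ] [-0.3509  0.4466  0.7198] 0.19412517408303828
[ 0.0854 -0.3669 -0.8359] [ 0.2788 -0.6056 -6.8733]
```

The moment reached 0.84 N m and the jaws are being pried open, so the lid is at its stop. Relax a little, release and back straight out.

>>> apply_moves(steps=[[[0,0,0,0,0,-3,-1],[0,0,0,0,0,-3,0.5],[0,0,0,0,0,-3,0.5],[0,0,0,0,0,-3,0.5],[0,0,0,0,0,-3,0.5],[0,0,-1,0,0,-3,0.5],[0,0,-3,0,0,-3,0.5],[0,0,-6,0,0,-3,0.5],[0,0,-10,0,0,-3,0.5],[-3,0,-14,0,0,-3,0.5],[-8,0,-14,0,0,-3,0.5],[-12,0,-14,0,0,-3,0.5],[-12,0,-14,0,0,-3,0.5],[-12,0,-14,0,0,-3,0.5]]])

```text
time_s: 12.0
position: [0.471, -0.0154, 0.2357]
tcp_rot: [[0.872, 0.255, 0.417], [0.317, -0.945, -0.086], [0.372, 0.207, -0.905]]
force: [-0.2, 0.4, -0.6]
opening: 0.747
grasp_force: 0.0
```

```bash
python3 - <<'E'
from h import *
m=bot.camera_model("wrist");s=bot.read_state();w=bot.capture("wrist");b=bot.capture("side")
h=np.load("home.npz");F,home=h["F"],h["home"]
u=proj("wrist",home,m);v=proj("side",home);print(u,v,s["opening"],s["force"])
def crop(i,c,r):
    c=np.clip(c.round().astype(int),r,[512-r,384-r]);return cv2.resize(i[c[1]-r:c[1]+r,c[0]-r:c[0]+r],(400,400),interpolation=cv2.INTER_CUBIC)
cv2.imwrite("pics/j.png",np.hstack([crop(w,u,55),crop(b,v,32)]))
E
```

```text
[260.8798  63.0402] [280.1336 166.0577] 0.7473278012527214 [-0.2204  0.3695 -0.644 ]
```

View pics/j.png

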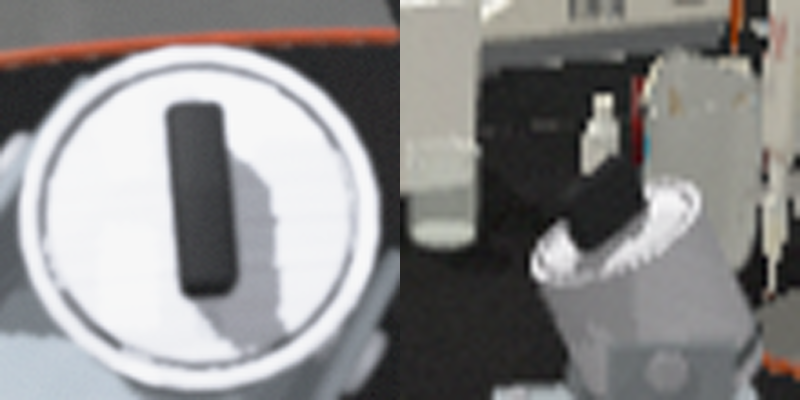

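The lid is flush and centred in the rim in both views. Its bar has turned about 40° from the gaps and the gripper is clear.

```bash
python3 -c "
from rig import bot
print(bot.hand_in())"
```

```text
the job is handed in; nothing more can be done
None
```

The aluminium lid is home in the drum's mouth, turned clockwise about 40° to its stop and released; the job is handed in at about 12 s, with no verdict returned and the lock ring angle not read directly.

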